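# Gauge a turned dowel, go and no-go

### The arm

A 6-joint arm with a two-finger parallel gripper is mounted at the origin on the work surface. World frame = base frame: x ahead of the robot, y to its left, z up, the work surface at z = 0. Lengths are in m, angles in rad, forces in N, time in s.
With the tool pointing down it reaches from about 0.375 to 0.9 m from the base axis. Payload 3.1 kg.
Tool frame: the origin (TCP) lies between the finger pads; the fingertips stand manip.finger_overhang ahead of it and the grasp point (between the pads) lies 5 mm behind it (manip.finger_overhang is the distance from the TCP to the fingertips, in m); z points along the fingers, y is the line along which they close (so a half turn about z gives the same grasp; the last joint's range is limited). The gripper opens to 85 mm and grips with 20 to 120 N. Pads are 22 mm wide; open, the fingers measure 114 mm over their backs; the gripper's body (76 mm by 85 mm) begins 54 mm behind the grasp point. The pads swing forward as they close: fully open they stand 13 mm farther back than shut.
Start: joints at [1.048, 0.527, 1.433, -0, 1.181, -0.178], TCP at [0.211, 0.588, 0.245] pointing down, gripper open.
Joint ranges: [-3.08, 3.08], [-0.75, 2.2], [0.22, 2.44], [-1.43, 4.57], [0, 2.65], [-2.85, 2.85]. Speed limits (rad/s): [2.79, 2.79, 3.14, 3.14, 3.14, 3.14].

### API

Orientations are given as a unit quaternion [x, y, z, w].
In Python, from station import manip gives the robot as it stands.
- The arm moves only by the tool drive_tool, never from a script. Its argument "plan" is a list of rows, each a list of 7 numbers: the shift along the tool's x, y, z in m, then the turn, a rotation vector about the tool's x, y, z in degrees, then the opening, from -1 (shut) to 1 (fully open). In form: [[x, y, z, wx, wy, wz, gripper], ...]. A call has 1 to 10 rows; each row shifts and turns the commanded pose from where the row before left it, along the tool's axes as they then stand; what a row does not reach is not made up. A row lasts 1/10 s, in which the tool goes at most 50 mm and 8.59 degrees, less where a joint would pass 70% of its speed; a pose out of reach is approached as far as the arm can. A call is refused whole if a number of a shift passes 0.05 or a number of a turn 8.59, either way. A call with a gripper value outside its range is refused whole. The fingers move at their own pace and stop on an object; "newtons" is the grip in N (left out, the last holds). Time passes only in rows, so rows that do not move let the fingers close. It gives the time, the measured TCP pose, the force, the opening and the grip force at its end, in the units of the state.
- manip.sense(): the state, without advancing time (a new reading comes with each control period).
- manip.snapshot(name): name is "scene" or "top"; returns a dict with "image" (420x560x3 uint8, red, green, blue), "z_map" (420x560 float32, m along the optical axis (not along the pixel's ray), 0 where there is no reading), "fov_y" (degrees; the focal length in pixels is half the picture's height over the tangent of half this angle, whatever the lens; pixels are square), "cx", "cy" (the principal point, pixels), "extrinsics" (4x4, takes a point from camera to world coordinates). Camera axes: x right, y up, looking along -z (the intrinsics and any distortion apply to the point x, -y, -z); pixel columns grow to the right and rows downward; lengths in m; the calibration is good to about 2 mm. A picture is of the moment at which its call begins.
- manip.sign_off(): hands the job in; it is judged then, once.
The state is a dict: "t": time; "q": joint angles; "qd": joint speeds; "tau": joint torques, N m; "tcp_pos": TCP position; "tool_rot": TCP orientation; "force": force on the tool from outside, world axes, zero at the start; "ft_torque": the same for the moment, N m; "finger_gap": opening from 0.0 (shut) to 1.0 (fully open); "gripper_force": force on a finger pad.
Only numpy, scipy, OpenCV 4.12 (cv2) and the standard library are available. Lean on these libraries where they do the work, as an engineer would, in place of code of your own. Each camera call takes 0.05 s, during which the arm holds its last target. There are 200 camera calls.

### The job

Check the loose wooden dowel for size: keeping it upright, slide it in at the flared mouth of the go gauge (the one with the longer jaws and wider gap) and right through between its jaws until it is clear of the far end. Then press it lightly and squarely into the flared near end of the no-go gauge's gap (the short jaws), centred so that both jaws stop it, and keep up a light push for a second. It passes, so stand it upright in the open tray and let go; never force it against either gauge, and leave the other things on the bench alone.

Things in the scene. Friction and masses are not known exactly. Their poses are not given: they have to be found in the camera images.
- dowel: Loose plain wooden dowel, 24 mm diameter, 100 mm long, 35 g, standing upright in the stand. Origin: centre of its lower end; z runs up its axis. Grip it from above round its upper half: above 50 mm from the lower end the fingertips stay clear of the gauge jaws.
- stand: Fixed dark wooden block 90 x 90 x 30 mm with one loose 28 mm hole in its middle, 20 mm deep, in which the dowel stands at the start (its lower end 10 mm above the bench, 70 mm of it showing). Origin: centre of the underside.
- go_gauge: Fixed go gauge: plywood base 120 (x) x 100 (y) x 12 mm, on it an 8 mm dark steel plate (110 x 80 mm) with two upright bright steel jaws, x = -20 to 20 mm, z = 20 (plate top) to 58 mm, outer faces 70 mm apart. The gap between them is 26 mm, open above and at both ends. Origin: centre of the base's underside; x: the way the dowel goes through, away from the robot; y across the gap; z up.
- go_mouth (a point): Point of the go base 42 mm before its origin, z = 26 mm: a good start for the dowel's lower end (dowel axis before x = -29 mm, lower end between z = 20 and 46 mm). Axes as the base. The jaws' near 6 mm flare at 45 degrees from 26 to 38 mm. Plate and jaws are clamped on the base up to 9 mm to either side along y, unmeasured: the gap's middle must be seen or felt for.
- go_exit (a point): Point of the go base 42 mm beyond its origin, z = 26 mm, axes as the base: here the dowel is clear of the far end (dowel axis beyond x = 34 mm, lower end still between z = 20 and 46 mm). The jaws are rigid: more than 15 N between dowel and jaws is forcing it. A jaw touched off-centre pushes the dowel sideways toward the gap's middle.
- nogo_gauge: Fixed no-go gauge: same base, plate, heights, origin and axes as the go gauge, but its jaws are only 20 mm long (x = -10 to 10 mm), the gap is 21 mm, too narrow for the dowel, and its near 6 mm flare at 45 degrees to 33 mm. Its plate too is clamped up to 9 mm to either side along y, independently of the other, so the gap's middle must be seen or felt for. More than 15 N is forcing it.
- nogo_stop (a point): Point of the no-go base 10 mm before its origin, z = 26 mm, axes as the base: the dowel's axis lies at this x when pushed along +x and stopped by both jaws where the flare meets the 21 mm gap; it lies over 2 mm nearer the robot if it bears on one jaw's flare only, which pushes it sideways toward the middle. Push 3 to 10 N steadily for a second, lower end z = 20 to 46 mm.
- tray: Fixed open wooden tray for passed dowels, outside 130 x 130 mm, walls 25 mm high and 6 mm thick, floor 6 mm thick. Origin: centre of the underside.
- hammer: Loose hammer 240 mm long, a bystander.
- glue: Loose white glue bottle, 56 mm diameter, 130 mm tall, a bystander.
- offcut: Loose wooden offcut 60 x 100 x 35 mm, a bystander.
Not all that is in view belongs to the job. Leave any purple look-alike of the tray alone.

How it is judged:
By the outcome, as a careful person would: the job done as asked, in the order asked, and still so for the second after the job is handed in, with the robot touching nothing.
It also fails if it takes over 72 s, if anything falls off the work surface, if the arm or the gripper's body presses on something with over 40 N, if the wrist force passes 120 N, or if a joint passes its speed limit or range.

## Working session

There is one attempt and no reset: what is moved stays moved. The work goes in short steps, Python scripts to look and compute and a tool call to move; the robot and the scene stay as the last step left them, time stands still between calls to the robot, and variables do not carry over. Pictures are saved under pics/ and viewed, at most 10 in all, crops included, and the job is handed in when it is done.

Besides the shell and the picture viewer there is one more tool, called after "Request:" as name([rows], argument=value, ...), one row to a line, values as JSON. drive_tool: Moves the arm, as the interface text tells. Its arguments: {"type":"object","properties":{"plan":{"type":"array"},"newtons":{"type":"number"}},"required":["plan"]}

```bash
mkdir -p pics; cat > h.py <<'E'
import numpy as np, cv2
from station import manip
def snap(n,f):
    s=manip.snapshot(n); np.savez(f'pics/{f}.npz',**s); cv2.imwrite(f'pics/{f}.png',s['image'][:,:,::-1]); return s
def pts(s):
    h,w=s['z_map'].shape; f=h/2/np.tan(np.radians(s['fov_y'])/2)
    u,v=np.meshgrid(np.arange(w),np.arange(h)); z=s['z_map']
    p=np.stack([(u-s['cx'])/f*z,-(v-s['cy'])/f*z,-z,np.ones_like(z)],-1)
    return (p@np.array(s['extrinsics']).T)[...,:3]
E
python3 - <<'E'
from h import *
for n in('scene','top'):
    s=snap(n,n); print(n,[k for k in s],s['fov_y'],s['cx'],s['cy'],np.round(s['extrinsics'],3).tolist())
print(manip.sense(),manip.finger_overhang)
E
```

```text
scene ['image', 'z_map', 'fov_y', 'cx', 'cy', 'extrinsics'] 45.18069652648059 282.0005700461541 211.0405103124477 [[-0.883, -0.362, 0.299, 0.904], [0.47, -0.701, 0.536, 0.631], [0.016, 0.614, 0.789, 1.034], [0.0, 0.0, 0.0, 1.0]]
top ['image', 'z_map', 'fov_y', 'cx', 'cy', 'extrinsics'] 47.24181477500945 278.6080235770091 215.41589216296111 [[-0.019, 0.986, -0.165, 0.345], [-1.0, -0.02, -0.003, -0.02], [-0.006, 0.165, 0.986, 1.268], [0.0, 0.0, 0.0, 1.0]]
{'t': 0.1, 'q': array([ 1.04851338e+00,  5.28385680e-01,  1.43379092e+00, -3.37721093e-06,
        1.18137836e+00, -1.78502521e-01]), 'qd': array([ 0.00143373, -0.00319246, -0.00217106,  0.00036516, -0.00208862,
       -0.00226114]), 'tau': array([-2.31372860e-04, -4.43303704e+01, -1.78583872e+01, -2.12579635e-04,
        3.88257133e-03, -2.71825293e-06]), 'tcp_pos': array([0.21031623, 0.58789342, 0.24441844]), 'tool_rot': array([ 1.71044294e-01,  9.85262852e-01, -9.22073906e-04, -3.35331119e-04]), 'force': array([-0.7064548 ,  0.02462873, -0.47047439]), 'ft_torque': array([-0.02112228,  0.00436459,  0.06507083]), 'gripper_force': 0.0, 'finger_gap': 0.9977914275992357} 0.014
```

View pics/scene.png

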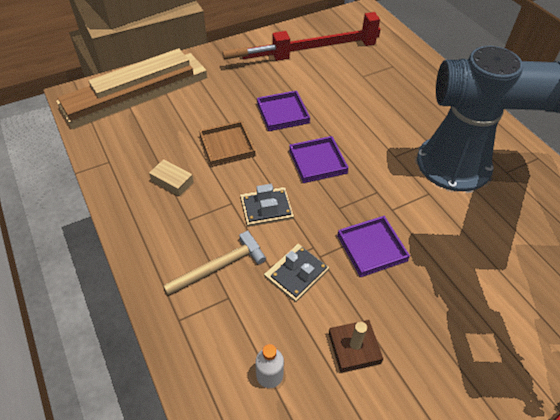

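View pics/top.png

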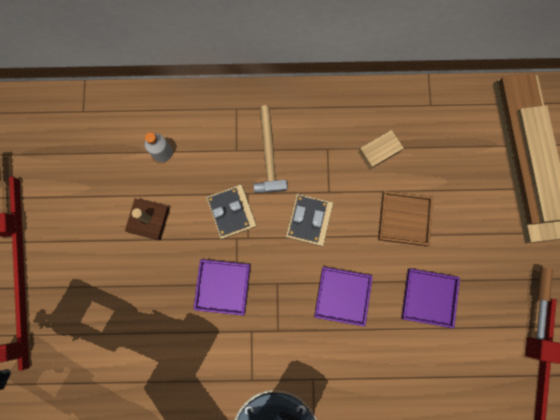

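Both views show the stand with the dowel (top 137,213; scene 360,328). There are two gauges at top 231,211 and 310,219, one brown tray at 405,218 and three purple look-alikes. I'll take an enlarged crop of the gauges and measure.

```bash
python3 - <<'E'
from h import *
s=dict(np.load('pics/top.npz')); P=pts(s)
a=cv2.imread('pics/top.png')[165:265,115:345]; b=cv2.imread('pics/scene.png')[170:310,220:400]
a=cv2.resize(a,None,fx=3.4,fy=3.4,interpolation=2); b=cv2.resize(b,(309,240),interpolation=2)
im=np.zeros((590,790,3),np.uint8); im[:340,:782]=a[:340,:782]; im[345:585,:309]=b
c=cv2.resize(cv2.imread('pics/scene.png')[310:380,320:400],(274,240),interpolation=2); im[345:585,320:594]=c
cv2.imwrite('pics/crop.png',im)
# segment by height
for n,(x0,x1,y0,y1) in dict(stand=(115,180,185,250),g1=(200,262,175,245),g2=(280,340,185,250),tray=(370,440,180,255)).items():
    Q=P[y0:y1,x0:x1].reshape(-1,3)
    for lo,hi in ((.003,.016),(.016,.026),(.026,.04),(.05,.065),(.07,.12)):
        q=Q[(Q[:,2]>lo)&(Q[:,2]<hi)]
        if len(q)>15:
            r=cv2.minAreaRect((q[:,:2]*1000).astype(np.float32)); print(n,lo,hi,len(q),np.round(r[0],1),np.round(r[1],1),round(r[2],1),np.round(np.median(q,0)*1000,1))
q=P[300:330,230:280].reshape(-1,3);print('table z',np.median(P[150:180,330:360,2]),np.median(P[330:350,300:400,2]))
E
```

```text
stand 0.003 0.016 598 [559.7 335.7] [177.8 174. ] 0.5 [565.1 325.7   4.2]
stand 0.016 0.026 81 [550.7 330.7] [91.7 89.3] 74.8 [536.3 298.8  23.8]
stand 0.026 0.04 983 [551.2 330.9] [91.7 90.3] 74.8 [546.1 325.7  30.5]
stand 0.05 0.065 18 [546.4 324.4] [ 7.4 20.5] 52.4 [545.2 322.9  56.9]
stand 0.07 0.12 120 [550.7 330.6] [24.5 21.8] 89.5 [549.3 327.9 108.6]
g1 0.003 0.016 861 [575.9 112.3] [165.6 188. ] 89.0 [573.9  87.9   7.3]
g1 0.016 0.026 1072 [577.9  85. ] [117.6 150.4] 19.9 [565.6 113.9  20.5]
g1 0.026 0.04 68 [578.4  82.9] [107.2 144.7] 20.8 [590.4  91.6  27.4]
g1 0.05 0.065 158 [566.7 116.6] [21.3 69.5] 18.0 [566.9 117.3  58.3]
g2 0.003 0.016 806 [ 551.3 -100.2] [159.1 173.3] 88.9 [ 540.  -118.     9.8]
g2 0.016 0.026 949 [554.2 -75.4] [154.6 122.5] 69.0 [538.6 -92.1  20.4]
g2 0.026 0.04 47 [563.2 -69.5] [146.2  97.1] 64.2 [544.3 -87.   27.9]
g2 0.05 0.065 266 [544.3 -92.9] [69.5 40.5] 74.8 [ 544.1 -104.4   58.1]
tray 0.003 0.016 2160 [ 546.7 -353.5] [186.3 203.8] 87.2 [ 544.  -351.6    6.2]
tray 0.016 0.026 413 [ 540.6 -351.1] [131.7 130.7] 81.5 [ 546.  -352.9   23.2]
tray 0.026 0.04 121 [ 540.  -350.6] [128.8 129.8] 81.4 [ 529.6 -356.3   27.2]
table z 0.00018447237310914577 0.00020179437285516855
```

View pics/crop.png

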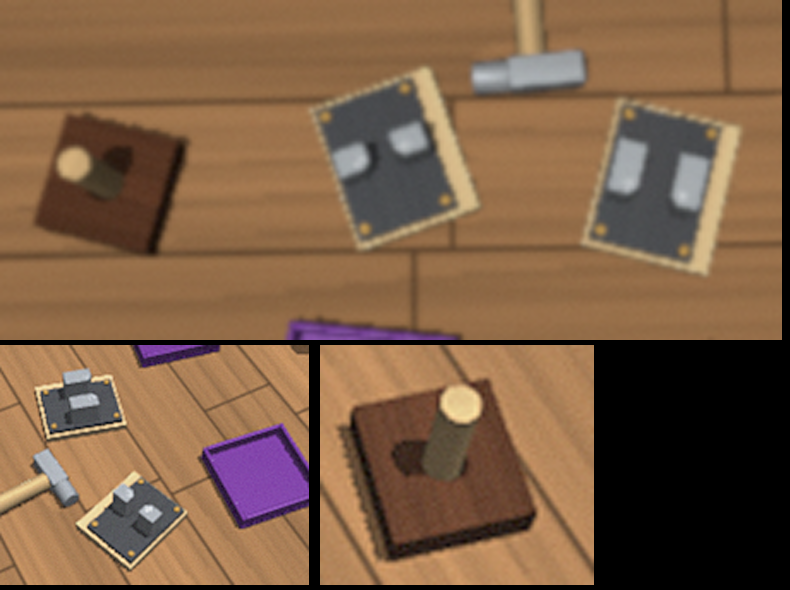

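Left gauge (top 231,211) has the short jaws, so it is the no-go. The right one (310,219) has 40 mm jaws, so it is the go. The dowel is the light peg in the dark stand, with its top at (137,213). It can't be confused with the purple trays, hammer, glue or offcut, and the brown tray is at (405,218). I'll refine the jaw angles with both cameras and turn the tool at the same time.

```bash
python3 - <<'E'
from h import *
for cam in('scene','top'):
    s=dict(np.load(f'pics/{cam}.npz')); P=pts(s); Z=P[...,2]
    for n,c in dict(go=(.544,-.093),nogo=(.567,.117),dowel=(.551,.331)).items():
        near=np.hypot(P[...,0]-c[0],P[...,1]-c[1])<.05+.03*(n!='dowel')
        for nm,lo,hi in(('jaw',.0565,.0595),('plate',.0185,.0215),('base',.0108,.0135),('dow',.107,.112)):
            m=(near&(Z>lo)&(Z<hi)).astype(np.uint8)
            if nm in('plate',): m=cv2.morphologyEx(m,cv2.MORPH_OPEN,np.ones((3,3)))
            q=P[m>0]
            if len(q)<12: continue
            r=cv2.minAreaRect((q[:,:2]*1000).astype(np.float32)); print(cam,n,nm,len(q),np.round(r[0],1),np.round(r[1],1),round(r[2],1))
            if nm=='jaw':
                k,l=cv2.connectedComponents(m)
                for i in range(1,k):
                    q=P[l==i]
                    if len(q)>10:
                        r=cv2.minAreaRect((q[:,:2]*1000).astype(np.float32)); print('    jaw',len(q),np.round(q.mean(0)*1000,1),np.round(r[0],1),np.round(r[1],1),round(r[2],1))
E
```

```text
scene go jaw 142 [544.5 -92.6] [71.3 40.1] 75.2
    jaw 71 [ 540.1 -115.5   57.8] [ 538.9 -115.6] [23.6 40.1] 82.6
    jaw 49 [544.3 -64.9  58. ] [546.1 -65.1] [19.4 29. ] 88.5
    jaw 20 [563.3 -71.8  58. ] [563.3 -73.3] [23.3 11.9] 49.0
scene go base 141 [543.  -96.6] [100.2 119.7] 74.7
scene nogo jaw 76 [566.5 116.2] [22.3 68.8] 22.3
    jaw 39 [575.   94.7  57.7] [574.9  95.9] [22.4 24.5] 23.9
    jaw 32 [556.5 139.8  57.8] [558.3 139.1] [20.2 20. ] 23.1
scene nogo plate 27 [552.7 140.1] [21.3 72.4] 84.6
scene nogo base 189 [569.  111.1] [120.6 100.4] 19.3
scene dowel base 13 [570.2 349.4] [43.2 65.8] 68.6
scene dowel dow 100 [551.  332.3] [22.7 21.9] 60.7
top go jaw 122 [544.2 -93.2] [69.  40.2] 75.2
    jaw 54 [551.6 -69.9  58. ] [551.1 -70.7] [18.  38.9] 88.5
    jaw 49 [ 533.3 -114.5   58.1] [ 534.1 -115.5] [20.8 31.6] 67.4
top go base 193 [543.1 -97.6] [ 99.7 120. ] 75.1
top nogo jaw 67 [567.4 116.8] [19.7 69.5] 18.0
    jaw 24 [574.3  98.7  58. ] [575.9  98.8] [15.8 19.3] 29.3
    jaw 35 [560.4 137.7  58.1] [560.2 137.7] [18.  23.6] 22.1
top nogo base 188 [568.8 110.5] [120.5  99.5] 19.3
top dowel dow 49 [551.5 331.6] [22.4 20.3] 89.5
```

Request:
drive_tool([
  [0,0,0,0,0,8.55,1],
  [0,0,0,0,0,8.55,1],
  [0,0,0,0,0,8.55,1],
  [0,0,0,0,0,8.55,1],
  [0,0,0,0,0,8.55,1],
  [0,0,0,0,0,8.55,1],
  [0,0,0,0,0,8.55,1],
  [0,0,0,0,0,8.55,1],
  [0,0,0,0,0,8.55,1],
  [0,0,0,0,0,8.55,1],
], newtons=60)

```text
t: 1.1
tcp_pos: [0.2104, 0.5881, 0.2447]
tool_rot: [0.796, 0.605, -0.001, 0.0]
force: [0.7, 0.6, -0.1]
finger_gap: 1.003
gripper_force: 0.0
```

Request:
drive_tool([
  [-0.0176,0.044,0,0,0,0,1],
  [-0.0176,0.044,0,0,0,0,1],
  [-0.0176,0.044,0,0,0,0,1],
  [-0.0176,0.044,0,0,0,0,1],
  [-0.0176,0.044,0,0,0,0,1],
  [-0.0176,0.044,0,0,0,0,1],
  [-0.0176,0.044,0,0,0,0,1],
  [-0.0176,0.044,0,0,0,0,1],
  [-0.0176,0.044,0,0,0,0,1],
  [0,0,0,0,0,0,1],
])

```text
t: 2.1
tcp_pos: [0.5566, 0.3275, 0.2448]
tool_rot: [0.796, 0.605, 0.001, 0.001]
force: [-0.3, 0.0, 0.4]
finger_gap: 1.0
gripper_force: 0.0
```

```bash
cat >> h.py <<'E'
from scipy.spatial.transform import Rotation as Ro
def rel(x,y,z,psi=None):
    s=manip.sense(); R=Ro.from_quat(s['tool_rot']).as_matrix()
    yaw=np.degrees(np.arctan2(R[1,1],R[0,1]))
    d=R.T@(np.array([x,y,z])-s['tcp_pos'])
    print('t',round(s['t'],2),'tcp',np.round(s['tcp_pos']*1000,1),'shift',np.round(d*1000,1),'yaw',round(yaw,2),'tilt',np.round(R[:,2],4),'turn',None if psi is None else round(yaw-psi,2),'F',np.round(s['force'],1),'gap',s['finger_gap'],s['gripper_force'])
E
python3 -c "
from h import *
rel(.5511,.3316,.080,-15)"
```

```text
t 2.1 tcp [556.6 327.5 244.8] shift [  2.5  -7.  164.8] yaw -15.58 tilt [ 0.0033 -0.0012 -1.    ] turn -0.58 F [-0.3  0.   0.4] gap 0.9998024429582602 0.0
```

Request:
drive_tool([
  [0.0025,-0.007,0.03,0,0,-0.5,1],
  [0,0,0.03,0,0,0,1],
  [0,0,0.03,0,0,0,1],
  [0,0,0.025,0,0,0,1],
  [0,0,0.025,0,0,0,1],
  [0,0,0.015,0,0,0,1],
  [0,0,0.01,0,0,0,1],
  [0,0,0,0,0,0,1],
  [0,0,0,0,0,0,1],
])

```text
t: 3.0
tcp_pos: [0.5457, 0.3363, 0.081]
tool_rot: [0.792, 0.611, 0.001, 0.0]
force: [0.3, -0.9, -0.0]
finger_gap: 1.002
gripper_force: 0.0
```

```bash
python3 -c "
from h import *
rel(.5511,.3316,.080,-15)"
```

```text
t 3.0 tcp [545.7 336.3  81. ] shift [-3.2  6.5  1. ] yaw -14.69 tilt [ 1.2e-03  5.0e-04 -1.0e+00] turn 0.31 F [ 0.3 -0.9 -0. ] gap 1.0016172589960068 0.0
```

Request:
drive_tool([
  [-0.003,0.0065,0.001,0,0,0.3,1],
  [0,0,0,0,0,0,1],
  [0,0,0,0,0,0,1],
  [0,0,0,0,0,0,1],
])

```text
t: 3.4
tcp_pos: [0.551, 0.3314, 0.0798]
tool_rot: [0.793, 0.609, 0.0, 0.0]
force: [0.4, -0.4, -0.3]
finger_gap: 0.998
gripper_force: 0.0
```

```bash
python3 -c "
from h import *
rel(.5511,.3316,.080,-15)
snap('scene','s2')
im=cv2.imread('pics/s2.png')[270:390,290:450];cv2.imwrite('pics/c2.png',cv2.resize(im,None,fx=4,fy=4,interpolation=2))"
```

```text
t 3.4 tcp [551.  331.4  79.8] shift [ 0.2  0.1 -0.2] yaw -15.02 tilt [ 7.e-04  3.e-04 -1.e+00] turn -0.02 F [ 0.4 -0.4 -0.3] gap 0.9977974300346576 0.0
```

View pics/c2.png

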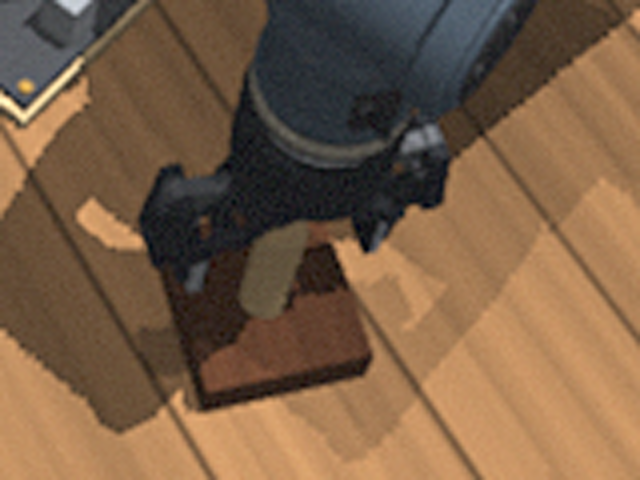

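The dowel (crop 270,270) stands between the open fingers, so I'll close them.

Request:
drive_tool([
  [0,0,0,0,0,0,-1],
  [0,0,0,0,0,0,-1],
  [0,0,0,0,0,0,-1],
  [0,0,0,0,0,0,-1],
  [0,0,0,0,0,0,-1],
  [0,0,0,0,0,0,-1],
  [0,0,0,0,0,0,-1],
  [0,0,0,0,0,0,-1],
], newtons=60)

```text
t: 4.25
tcp_pos: [0.5508, 0.3315, 0.0795]
tool_rot: [0.793, 0.609, 0.0, 0.0]
force: [-0.2, 0.2, 1.0]
finger_gap: 0.265
gripper_force: 58.7
```

```bash
python3 -c "
from h import *
rel(.5511,.3316,.080,-15)"
```

```text
t 4.25 tcp [550.8 331.5  79.5] shift [ 0.1  0.2 -0.5] yaw -15.0 tilt [ 4.e-04  2.e-04 -1.e+00] turn 0.0 F [-0.2  0.2  1. ] gap 0.2651902144566257 58.656765818595886
```

Request:
drive_tool([
  [0,0,-0.02,0,0,0,-1],
  [0,0,-0.03,0,0,0,-1],
  [0,0,-0.03,0,0,0,-1],
  [0,0,-0.02,0,0,0,-1],
  [-0.015,0.002,0,0,0,0,-1],
  [-0.03,0.004,0,0,0,0,-1],
  [-0.04,0.005,0,0,0,0,-1],
  [-0.04,0.005,0,0,0,0,-1],
  [-0.04,0.005,0,0,0,0,-1],
  [-0.04,0.005,0,0,0,0,-1],
])

```text
t: 5.25
tcp_pos: [0.5206, 0.1243, 0.1777]
tool_rot: [0.793, 0.609, -0.002, -0.001]
force: [0.5, -0.5, -0.3]
finger_gap: 0.266
gripper_force: 58.7
```

Request:
drive_tool([
  [-0.04,0.005,0,0,0,0,-1],
  [-0.04,0.005,0,0,0,0,-1],
  [-0.04,0.005,0,0,0,0,-1],
  [-0.04,0.005,0,0,0,0,-1],
  [-0.03,0.005,0,0,0,0,-1],
  [-0.017,0.004,0,0,0,0,-1],
  [0,0,0,0,0,0,-1],
  [0,0,0,0,0,0,-1],
  [0,0,0,0,0,0,-1],
  [0,0,0,0,0,0,-1],
])

```text
t: 6.25
tcp_pos: [0.4967, -0.0797, 0.179]
tool_rot: [0.793, 0.609, -0.0, -0.0]
force: [0.6, 0.7, -0.3]
finger_gap: 0.266
gripper_force: 58.7
```

```bash
python3 -c "
from h import *
rel(.4961,-.080,.098,-15)"
```

```text
t 6.25 tcp [496.7 -79.7 179. ] shift [-0.5 -0.4 81. ] yaw -14.91 tilt [-1.e-03  5.e-04 -1.e+00] turn 0.09 F [ 0.6  0.7 -0.3] gap 0.26578729945311813 58.71691346168518
```

Request:
drive_tool([
  [0,0,0.02,0,0,0,-1],
  [0,0,0.025,0,0,0,-1],
  [0,0,0.02,0,0,0,-1],
  [0,0,0.011,0,0,0,-1],
  [0,0,0.005,0,0,0,-1],
  [0,0,0,0,0,0,-1],
  [0,0,0,0,0,0,-1],
  [0,0,0,0,0,0,-1],
])

```text
t: 7.05
tcp_pos: [0.4978, -0.0809, 0.0991]
tool_rot: [0.793, 0.609, 0.0, 0.001]
force: [0.1, -0.1, 0.0]
finger_gap: 0.267
gripper_force: 58.7
```

```bash
python3 -c "
from h import *
rel(.4961,-.080,.098,-15)
s=snap('scene','s3'); P=pts(s)
g=lambda p:np.array([(p[...,0]-.5444)*.966-(p[...,1]+.0929)*.259,(p[...,0]-.5444)*.259+(p[...,1]+.0929)*.966])
G=g(P)
for lo,hi in((.03,.04),(.04,.05),(.05,.06),(.06,.07),(.07,.076)):
    m=(P[...,2]>lo)&(P[...,2]<hi)&(G[0]<-.03)&(G[0]>-.08)&(abs(G[1])<.03)
    q=G[:,m]*1000
    # circle fit r=12
    from scipy.optimize import least_squares
    if m.sum()>8:
        r=least_squares(lambda c:np.hypot(q[0]-c[0],q[1]-c[1])-12,[-50,0],loss='soft_l1');print(lo,m.sum(),np.round(r.x,2),round(r.cost/m.sum(),2))
im=cv2.imread('pics/s3.png')[150:250,220:353];cv2.imwrite('pics/c3.png',cv2.resize(im,None,fx=5,fy=5,interpolation=2))"
```

```text
t 7.05 tcp [497.8 -80.9  99.1] shift [ 0.5 -1.9  1.1] yaw -14.99 tilt [ 1.8e-03 -7.0e-04 -1.0e+00] turn 0.01 F [ 0.1 -0.1  0. ] gap 0.2673234437052084 58.73482704162598
0.03 22 [-48.74  -0.39] 0.57
0.04 20 [-47.98  -0.4 ] 0.33
0.05 27 [-4.791e+01 -3.000e-02] 0.57
0.06 26 [-48.56  -0.66] 0.5
0.07 10 [-4.897e+01  1.000e-02] 0.18
```

View pics/c3.png

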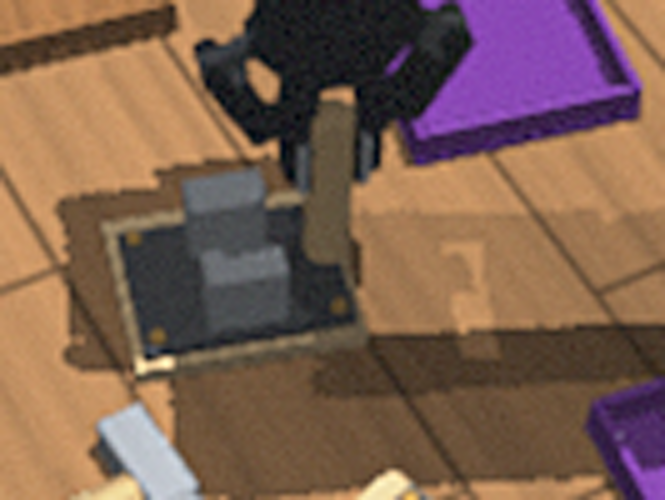

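The dowel hangs upright before the mouth (crop 328,250), in line with the gap to about 0.5 mm.

Request:
drive_tool([
  [0.0005,0.006,0.001,0,0,0,-1],
  [0,0.008,0,0,0,0,-1],
  [0,0.005,0,0,0,0,-1],
  [0,0.003,0,0,0,0,-1],
  [0,0.003,0,0,0,0,-1],
  [0,0.003,0,0,0,0,-1],
  [0,0.002,0,0,0,0,-1],
  [0,0,0,0,0,0,-1],
  [0,0,0,0,0,0,-1],
])

```text
t: 8.0
tcp_pos: [0.5261, -0.088, 0.0973]
tool_rot: [0.793, 0.609, -0.0, -0.0]
force: [-0.1, -0.1, 0.2]
finger_gap: 0.265
gripper_force: 58.7
```

```bash
cat >> h.py <<'E'
def gf(c,yaw):
    s=manip.sense(); a=np.radians(yaw); M=np.array([[np.cos(a),np.sin(a)],[-np.sin(a),np.cos(a)]])
    R=Ro.from_quat(s['tool_rot']).as_matrix()
    print('t',round(s['t'],2),'gauge xy',np.round(M@(s['tcp_pos'][:2]-c)*1000,2),'z',round(s['tcp_pos'][2]*1000,1),'Fg',np.round(M@s['force'][:2],1),'M',np.round(s['ft_torque'],2),'yaw',round(np.degrees(np.arctan2(R[1,1],R[0,1])),2))
GO=((.5444,-.0929),-15); NO=((.567,.1165),19.3)
E
python3 -c "
from h import *
gf(*GO)"
```

```text
t 8.0 gauge xy [-18.92   0.03] z 97.3 Fg [-0.  -0.1] M [ 0.03 -0.01 -0.01] yaw -15.0
```

Request:
drive_tool([
  [0,0.002,0,0,0,0,-1],
  [0,0.002,0,0,0,0,-1],
  [0,0.002,0,0,0,0,-1],
  [0,0.002,0,0,0,0,-1],
  [0,0,0,0,0,0,-1],
  [0,0,0,0,0,0,-1],
])

```text
t: 8.6
tcp_pos: [0.534, -0.0901, 0.0973]
tool_rot: [0.793, 0.609, -0.0, -0.0]
force: [-0.2, 0.5, -0.6]
finger_gap: 0.267
gripper_force: 58.7
```

```bash
python3 -c "
from h import *
gf(*GO)"
```

```text
t 8.6 gauge xy [-1.077e+01  1.000e-02] z 97.3 Fg [-0.3  0.4] M [ 0.02 -0.01  0.03] yaw -15.0
```

Free in the gap with no contact force, so I'll carry on gently.

Request:
drive_tool([
  [0,0.003,0,0,0,0,-1],
  [0,0.003,0,0,0,0,-1],
  [0,0.003,0,0,0,0,-1],
  [0,0.003,0,0,0,0,-1],
  [0,0.003,0,0,0,0,-1],
  [0,0.003,0,0,0,0,-1],
  [0,0.002,0,0,0,0,-1],
  [0,0,0,0,0,0,-1],
])

```text
t: 9.4
tcp_pos: [0.5537, -0.0954, 0.0973]
tool_rot: [0.793, 0.609, 0.0, 0.0]
force: [-0.8, 0.1, -0.1]
finger_gap: 0.268
gripper_force: 58.7
```

```bash
python3 -c "
from h import *
gf(*GO)"
```

```text
t 9.4 gauge xy [ 9.66 -0.03] z 97.3 Fg [-0.8 -0.1] M [ 0.04 -0.05 -0.03] yaw -15.0
```

Request:
drive_tool([
  [0,0.003,0,0,0,0,-1],
  [0,0.004,0,0,0,0,-1],
  [0,0.004,0,0,0,0,-1],
  [0,0.004,0,0,0,0,-1],
  [0,0.004,0,0,0,0,-1],
  [0,0.005,0,0,0,0,-1],
  [0,0.006,0,0,0,0,-1],
  [0,0.006,0,0,0,0,-1],
  [0,0,0,0,0,0,-1],
  [0,0,0,0,0,0,-1],
])

```text
t: 10.4
tcp_pos: [0.5881, -0.1046, 0.0972]
tool_rot: [0.793, 0.609, -0.0, -0.0]
force: [-0.8, 0.5, 0.7]
finger_gap: 0.268
gripper_force: 58.7
```

```bash
python3 -c "
from h import *
gf(*GO)"
```

```text
t 10.4 gauge xy [4.526e+01 4.000e-02] z 97.2 Fg [-0.9  0.2] M [ 0.04 -0.   -0.06] yaw -15.0
```

The dowel went through the go gauge without resistance. Now I'll lift it and take it over to the no-go mouth.

Request:
drive_tool([
  [0,0,-0.015,0,0,0,-1],
  [0,0,-0.03,0,0,0,-1],
  [0,0,-0.03,0,0,0,-1],
  [0,0,-0.015,0,0,0,-1],
  [0.02,-0.01,0,0,0,0,-1],
  [0.035,-0.02,0,0,0,0,-1],
  [0.04,-0.025,0,0,0,0,-1],
  [0.04,-0.025,0,0,0,0,-1],
  [0.035,-0.0165,0,0,0,0,-1],
  [0.0184,-0.01,0,0,0,0,-1],
])

```text
t: 11.4
tcp_pos: [0.532, 0.1078, 0.1873]
tool_rot: [0.793, 0.61, -0.0, -0.001]
force: [0.5, 0.0, -0.9]
finger_gap: 0.265
gripper_force: 58.8
```

Request:
drive_tool([
  [0,0,0,0,0,-8.5,-1],
  [0,0,0,0,0,-8.5,-1],
  [0,0,0,0,0,-8.5,-1],
  [0,0,0,0,0,-8.5,-1],
  [0,0,0,0,0,-0.3,-1],
  [0,0,0,0,0,0,-1],
  [0,0,0,0,0,0,-1],
  [0,0,0,0,0,0,-1],
])

```text
t: 12.2
tcp_pos: [0.5339, 0.1049, 0.1873]
tool_rot: [0.579, 0.815, -0.0, -0.0]
force: [-0.3, 0.2, -0.7]
finger_gap: 0.261
gripper_force: 58.7
```

```bash
python3 -c "
from h import *
gf(*NO);rel(.5340,.1049,.098,19.3)"
```

```text
t 12.2 gauge xy [-3.504e+01 -1.000e-02] z 187.3 Fg [-0.2  0.3] M [ 0.    0.05 -0.03] yaw 19.23
t 12.2 tcp [533.9 104.9 187.3] shift [-0.   0.1 89.3] yaw 19.23 tilt [-0.  0. -1.] turn -0.07 F [-0.3  0.2 -0.7] gap 0.2607820970831442 58.65296959877014
```

Request:
drive_tool([
  [0,0,0.02,0,0,0,-1],
  [0,0,0.025,0,0,0,-1],
  [0,0,0.02,0,0,0,-1],
  [0,0,0.014,0,0,0,-1],
  [0,0,0.007,0,0,0,-1],
  [0,0,0.003,0,0,0,-1],
  [0,0,0,0,0,0,-1],
  [0,0,0,0,0,0,-1],
])

```text
t: 13.0
tcp_pos: [0.5346, 0.105, 0.099]
tool_rot: [0.579, 0.816, 0.0, 0.001]
force: [-0.0, -0.1, -0.5]
finger_gap: 0.265
gripper_force: 58.7
```

```bash
python3 -c "
from h import *
from scipy.optimize import least_squares
gf(*NO)
s=snap('scene','s4'); P=pts(s); a=np.radians(19.3)
x=P[...,0]-.567;y=P[...,1]-.1165
G=np.array([x*np.cos(a)+y*np.sin(a),-x*np.sin(a)+y*np.cos(a)])
for lo,hi in((.03,.04),(.04,.05),(.05,.06),(.06,.07),(.07,.076)):
    m=(P[...,2]>lo)&(P[...,2]<hi)&(G[0]<-.015)&(G[0]>-.06)&(abs(G[1])<.03)
    q=G[:,m]*1000
    if m.sum()>8:
        r=least_squares(lambda c:np.hypot(q[0]-c[0],q[1]-c[1])-12,[-35,0],loss='soft_l1');print(lo,m.sum(),np.round(r.x,2))
im=cv2.imread('pics/s4.png')[210:320,230:363];cv2.imwrite('pics/c4.png',cv2.resize(im,None,fx=5,fy=5,interpolation=2))"
```

```text
t 13.0 gauge xy [-34.43  -0.17] z 99.0 Fg [-0.1 -0.1] M [0.   0.06 0.02] yaw 19.29
0.03 25 [-34.38  -0.51]
0.04 22 [-33.95  -0.36]
0.05 22 [-34.2  -0.3]
0.06 25 [-34.34  -0.52]
```

View pics/c4.png

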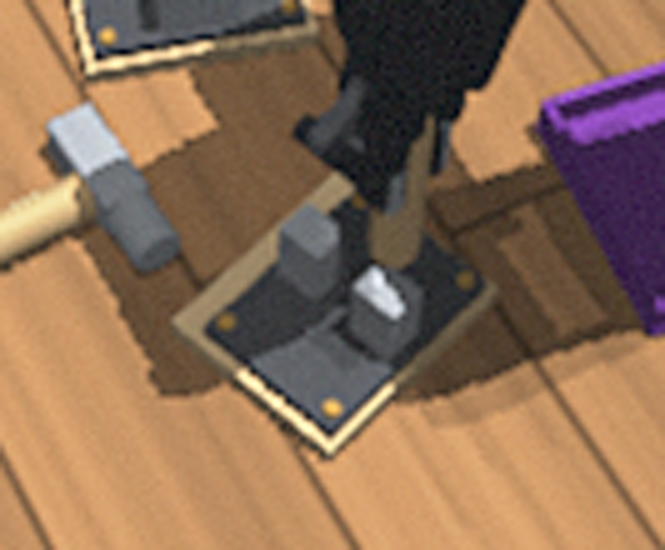

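Dowel upright before the no-go mouth (crop 397,240), centred to about 0.3 mm. I'll approach in small steps.

Request:
drive_tool([
  [0.0002,0.004,0.001,0,0,0,-1],
  [0,0.006,0,0,0,0,-1],
  [0,0.005,0,0,0,0,-1],
  [0,0.003,0,0,0,0,-1],
  [0,0.002,0,0,0,0,-1],
  [0,0.001,0,0,0,0,-1],
  [0,0.001,0,0,0,0,-1],
  [0,0,0,0,0,0,-1],
  [0,0,0,0,0,0,-1],
])

```text
t: 13.95
tcp_pos: [0.5545, 0.1124, 0.0973]
tool_rot: [0.579, 0.816, -0.0, -0.0]
force: [0.3, -0.5, -1.3]
finger_gap: 0.269
gripper_force: 58.7
```

```bash
python3 -c "
from h import *
gf(*NO)"
```

```text
t 13.95 gauge xy [-13.15   0.24] z 97.3 Fg [ 0.2 -0.6] M [-0.03 -0.    0.04] yaw 19.3
```

Request:
drive_tool([
  [0,0.001,0,0,0,0,-1],
  [0,0,0,0,0,0,-1],
  [0,0.001,0,0,0,0,-1],
  [0,0,0,0,0,0,-1],
  [0,0,0,0,0,0,-1],
])

```text
t: 14.45
tcp_pos: [0.5566, 0.1131, 0.0973]
tool_rot: [0.579, 0.816, 0.0, -0.0]
force: [-0.4, 0.2, -0.4]
finger_gap: 0.265
gripper_force: 58.7
```

```bash
python3 -c "
from h import *
gf(*NO)"
```

```text
t 14.45 gauge xy [-10.95   0.21] z 97.3 Fg [-0.3  0.3] M [ 0.04  0.06 -0.01] yaw 19.3
```

Request:
drive_tool([
  [0,0.0005,0,0,0,0,-1],
  [0,0,0,0,0,0,-1],
  [0,0.0005,0,0,0,0,-1],
  [0,0,0,0,0,0,-1],
])

```text
t: 14.85
tcp_pos: [0.557, 0.1133, 0.0972]
tool_rot: [0.579, 0.816, -0.0, -0.0]
force: [-1.9, -0.8, 0.8]
finger_gap: 0.269
gripper_force: 58.6
```

```bash
python3 -c "
from h import *
gf(*NO)"
```

```text
t 14.85 gauge xy [-10.49   0.25] z 97.2 Fg [-2.  -0.2] M [-0.19  0.24  0.03] yaw 19.31
```

Request:
drive_tool([
  [0,0.0005,0,0,0,0,-1],
  [0,0,0,0,0,0,-1],
  [0,0.0005,0,0,0,0,-1],
  [0,0,0,0,0,0,-1],
  [0,0,0,0,0,0,-1],
])

```text
t: 15.35
tcp_pos: [0.5573, 0.1135, 0.0971]
tool_rot: [0.578, 0.816, -0.001, -0.001]
force: [-4.7, -3.2, 2.5]
finger_gap: 0.268
gripper_force: 58.8
```

```bash
python3 -c "
from h import *
gf(*NO)"
```

```text
t 15.35 gauge xy [-10.11   0.34] z 97.1 Fg [-5.5 -1.5] M [-0.65  0.92  0.01] yaw 19.32
```

Request:
drive_tool([
  [-0.0003,0.0002,0,0,0,0,-1],
  [0,0,0,0,0,0,-1],
  [0,0,0,0,0,0,-1],
  [0,0,0,0,0,0,-1],
])

```text
t: 15.75
tcp_pos: [0.5574, 0.1134, 0.0971]
tool_rot: [0.578, 0.816, -0.001, -0.001]
force: [-5.3, -2.0, 3.2]
finger_gap: 0.267
gripper_force: 58.9
```

```bash
python3 -c "
from h import *
gf(*NO)"
```

```text
t 15.75 gauge xy [-10.08   0.27] z 97.1 Fg [-5.6 -0.2] M [-0.46  1.08 -0.04] yaw 19.31
```

Pushing at 5.6 N with almost no side force, stopped at x = -10.1 mm, so both jaws bear on it. I'll hold that for over a second.

Request:
drive_tool([
  [0,0,0,0,0,0,-1],
  [0,0,0,0,0,0,-1],
  [0,0,0,0,0,0,-1],
  [0,0,0,0,0,0,-1],
  [0,0,0,0,0,0,-1],
  [0,0,0,0,0,0,-1],
  [0,0,0,0,0,0,-1],
  [0,0,0,0,0,0,-1],
  [0,0,0,0,0,0,-1],
  [0,0,0,0,0,0,-1],
])

```text
t: 16.75
tcp_pos: [0.5574, 0.1134, 0.0971]
tool_rot: [0.578, 0.816, -0.001, -0.001]
force: [-5.0, -1.9, 2.8]
finger_gap: 0.267
gripper_force: 58.9
```

Request:
drive_tool([
  [0,0,0,0,0,0,-1],
  [0,0,0,0,0,0,-1],
  [0,0,0,0,0,0,-1],
  [0,0,0,0,0,0,-1],
  [0,0,0,0,0,0,-1],
])

```text
t: 17.25
tcp_pos: [0.5574, 0.1134, 0.0971]
tool_rot: [0.578, 0.816, -0.001, -0.001]
force: [-4.9, -2.9, 3.0]
finger_gap: 0.264
gripper_force: 58.9
```

```bash
python3 -c "
from h import *
gf(*NO)"
```

```text
t 17.25 gauge xy [-10.07   0.28] z 97.1 Fg [-5.6 -1.1] M [-0.43  0.98  0.01] yaw 19.31
```

Request:
drive_tool([
  [0,-0.003,0,0,0,0,-1],
  [0,-0.006,0,0,0,0,-1],
  [0,-0.008,0,0,0,0,-1],
  [0,-0.008,0,0,0,0,-1],
  [0,0,0,0,0,0,-1],
  [0,0,-0.015,0,0,0,-1],
  [0,0,-0.03,0,0,0,-1],
  [0,0,-0.03,0,0,0,-1],
  [0,0,-0.015,0,0,0,-1],
  [-0.02,-0.007,0,0,0,0,-1],
])

```text
t: 18.25
tcp_pos: [0.5372, 0.0854, 0.1902]
tool_rot: [0.577, 0.816, 0.002, 0.003]
force: [-0.0, 0.6, -1.9]
finger_gap: 0.266
gripper_force: 58.9
```

Request:
drive_tool([
  [-0.035,-0.012,0,0,0,0,-1],
  [-0.04,-0.0135,0,0,0,0,-1],
  [-0.04,-0.0135,0,0,0,0,-1],
  [-0.04,-0.0135,0,0,0,0,-1],
  [-0.04,-0.0135,0,0,0,0,-1],
  [-0.04,-0.0135,0,0,0,0,-1],
  [-0.04,-0.0135,0,0,0,0,-1],
  [-0.04,-0.0135,0,0,0,0,-1],
  [-0.04,-0.0135,0,0,0,0,-1],
  [-0.035,-0.012,0,0,0,0,-1],
])

```text
t: 19.25
tcp_pos: [0.5395, -0.3302, 0.1874]
tool_rot: [0.579, 0.815, -0.0, 0.001]
force: [0.3, -0.6, -0.1]
finger_gap: 0.271
gripper_force: 58.9
```

Request:
drive_tool([
  [-0.022,-0.007,0,0,0,0,-1],
  [0,0,0,0,0,0,-1],
  [0,0,0,0,0,0,-1],
  [0,0,0,0,0,0,-1],
  [0,0,0,0,0,0,-1],
])

```text
t: 19.75
tcp_pos: [0.5402, -0.3491, 0.1873]
tool_rot: [0.578, 0.816, 0.0, -0.0]
force: [0.3, 0.2, -0.4]
finger_gap: 0.267
gripper_force: 58.9
```

```bash
python3 -c "
from h import *
rel(.5403,-.3509,.080)
s=snap('scene','s5'); P=pts(s);a=manip.sense()['tcp_pos']
# dowel lower end
d=np.hypot(P[...,0]-a[0],P[...,1]-a[1]); m=(d<.02)&(P[...,2]>.06)&(P[...,2]<a[2]-.02); q=P[m]; print(len(q),np.round(np.percentile(q[:,2],[0,2,5,50,100]),4),a)
for lo in np.arange(.11,.165,.015):
    k=q[(q[:,2]>lo)&(q[:,2]<lo+.015)]; print(round(lo,3),np.round(k[:,:2].mean(0)*1000,1) if len(k) else '')
"
```

```text
t 19.75 tcp [ 540.2 -349.1  187.3] shift [ -1.8  -0.5 107.3] yaw 19.39 tilt [-5.e-04  8.e-04 -1.e+00] turn None F [ 0.3  0.2 -0.4] gap 0.26726016624608373 58.8562273979187
129 [0.1184 0.1193 0.1215 0.1423 0.1669] [ 0.54032899 -0.34922867  0.18740493]
0.11 [ 542.5 -340.1]
0.125 [ 542.9 -340.7]
0.14 [ 543.6 -339.8]
0.155 [ 543.1 -340.7]
```

Dowel still upright, lower end about 70 mm below the TCP. Lowering over the brown tray.

Request:
drive_tool([
  [0,0,0.02,0,0,0,-1],
  [0,0,0.03,0,0,0,-1],
  [0,0,0.025,0,0,0,-1],
  [0,0,0.015,0,0,0,-1],
  [0,0,0.008,0,0,0,-1],
  [0,0,0.006,0,0,0,-1],
  [0,0,0.004,0,0,0,-1],
  [0,0,0,0,0,0,-1],
  [0,0,0,0,0,0,-1],
  [0,0,0,0,0,0,-1],
])

```text
t: 20.8
tcp_pos: [0.5405, -0.3511, 0.0801]
tool_rot: [0.579, 0.816, -0.0, 0.001]
force: [-0.6, -0.2, 0.1]
finger_gap: 0.268
gripper_force: 58.8
```

Request:
drive_tool([
  [0,0,0.001,0,0,0,-1],
  [0,0,0.001,0,0,0,-1],
  [0,0,0,0,0,0,-1],
  [0,0,0,0,0,0,-1],
])

```text
t: 21.2
tcp_pos: [0.5401, -0.3507, 0.0772]
tool_rot: [0.579, 0.816, -0.0, -0.0]
force: [0.4, -1.0, 0.2]
finger_gap: 0.267
gripper_force: 58.8
```

Request:
drive_tool([
  [0,0,0.0005,0,0,0,-1],
  [0,0,0,0,0,0,-1],
  [0,0,0.0005,0,0,0,-1],
  [0,0,0,0,0,0,-1],
  [0,0,0,0,0,0,-1],
])

```text
t: 21.7
tcp_pos: [0.5401, -0.3507, 0.0763]
tool_rot: [0.579, 0.816, -0.0, -0.0]
force: [0.4, -0.0, -0.6]
finger_gap: 0.266
gripper_force: 58.8
```

Request:
drive_tool([
  [0,0,0.0005,0,0,0,-1],
  [0,0,0,0,0,0,-1],
  [0,0,0,0,0,0,-1],
])

```text
t: 22.0
tcp_pos: [0.5402, -0.3507, 0.0758]
tool_rot: [0.579, 0.816, 0.0, -0.0]
force: [-0.1, -0.0, 0.2]
finger_gap: 0.265
gripper_force: 58.8
```

Request:
drive_tool([
  [0,0,0.0005,0,0,0,-1],
  [0,0,0,0,0,0,-1],
  [0,0,0,0,0,0,-1],
])

```text
t: 22.3
tcp_pos: [0.5402, -0.3508, 0.0754]
tool_rot: [0.579, 0.816, -0.0, 0.0]
force: [-0.1, -0.7, 0.7]
finger_gap: 0.265
gripper_force: 59.0
```

Request:
drive_tool([
  [0,0,0.0004,0,0,0,-1],
  [0,0,0,0,0,0,-1],
  [0,0,0,0,0,0,-1],
])

```text
t: 22.6
tcp_pos: [0.5402, -0.3509, 0.0754]
tool_rot: [0.579, 0.816, -0.0, 0.0]
force: [-1.9, -0.5, 4.9]
finger_gap: 0.266
gripper_force: 59.1
```

The dowel has touched the floor of the tray. I'll ease off the push and open the fingers gradually.

Request:
drive_tool([
  [0,0,-0.0003,0,0,0,-1],
  [0,0,0,0,0,0,-1],
  [0,0,0,0,0,0,-0.35],
  [0,0,0,0,0,0,-0.25],
  [0,0,0,0,0,0,-0.1],
  [0,0,0,0,0,0,0.1],
  [0,0,0,0,0,0,0.4],
  [0,0,0,0,0,0,0.7],
  [0,0,0,0,0,0,0.7],
  [0,0,0,0,0,0,0.7],
], newtons=20)

```text
t: 23.6
tcp_pos: [0.5402, -0.3507, 0.0752]
tool_rot: [0.579, 0.816, 0.0, 0.0]
force: [-0.8, -0.4, -0.6]
finger_gap: 0.848
gripper_force: 0.0
```

Request:
drive_tool([
  [0,0,-0.01,0,0,0,0.7],
  [0,0,-0.02,0,0,0,0.7],
  [0,0,-0.03,0,0,0,0.7],
  [0,0,-0.03,0,0,0,0.7],
  [0,0,-0.03,0,0,0,0.7],
  [0,-0.02,-0.03,0,0,0,0.7],
  [0,-0.03,0,0,0,0,0.7],
  [0,-0.03,0,0,0,0,0.7],
  [0,0,0,0,0,0,0.7],
  [0,0,0,0,0,0,0.7],
])

```text
t: 24.6
tcp_pos: [0.4645, -0.3775, 0.2261]
tool_rot: [0.579, 0.815, 0.0, 0.001]
force: [0.0, -0.2, -0.3]
finger_gap: 0.851
gripper_force: 0.0
```

```bash
python3 -c "
from h import *
rel(.5403,-.3509,.080)
s=snap('scene','s6'); P=pts(s)
m=(P[...,2]>.095)&(P[...,2]<.115)&(np.hypot(P[...,0]-.54,P[...,1]+.351)<.06);print(m.sum(),np.round(P[m].mean(0),4),P[m][:,2].max())
im=cv2.imread('pics/s6.png')[60:240,120:360];cv2.imwrite('pics/c6.png',cv2.resize(im,None,fx=3,fy=3,interpolation=2))"
```

```text
t 24.6 tcp [ 464.5 -377.5  226.1] shift [  0.3  80.2 146.2] yaw 19.21 tilt [ 1.2e-03 -6.0e-04 -1.0e+00] turn None F [ 0.  -0.2 -0.3] gap 0.8513829569833048 0.0
65 [ 0.5418 -0.347   0.104 ] 0.11033258981618033
```

View pics/c6.png

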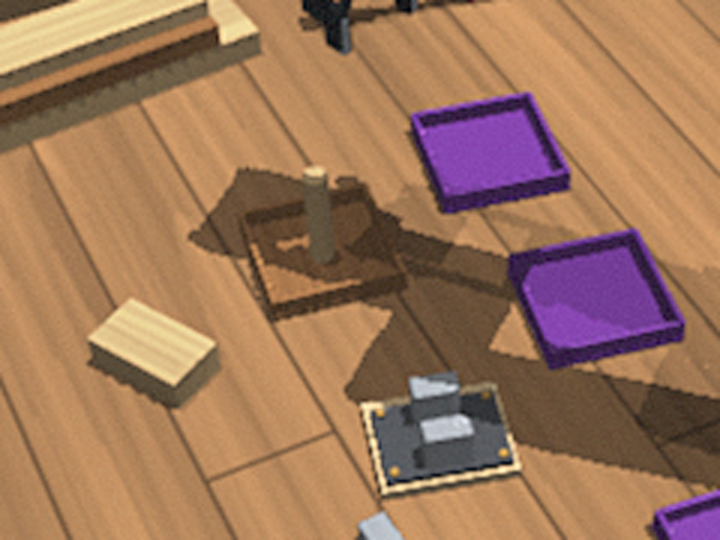

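The dowel stands upright in the brown tray (crop 318,215), with the gripper well clear.

```bash
python3 -c "
from station import manip
print(manip.sign_off())"
```

```text
the job is handed in; nothing more can be done
None
```

The dowel slid through the go gauge without measurable resistance, was stopped squarely by both no-go jaws under about 5.6 N held for over a second, and now stands upright in the brown tray; the job was handed in at about 25 s.

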